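Set the drinks tray: square up coasters, brush and place the tumbler

ROBOT

A 6-joint arm with a two-finger parallel gripper is mounted at the origin on the work surface. World frame = base frame: x ahead of the robot, y to its left, z up, the work surface at z = 0. Lengths are in m, angles in degrees, forces in N, time in s.
With the tool pointing down it reaches from about 0.325 to 0.75 m from the base axis. Payload 7.6 kg.
Tool frame: the origin (TCP) lies on the mounting face of the last link; the fingertips stand 173 mm ahead of it and the grasp point (between the pads) lies 155 mm ahead of it; z points along the fingers, y is the line along which they close (so a half turn about z gives the same grasp; the last joint's range is limited). The gripper opens to 85 mm and grips with 20 to 120 N. Pads are 22 mm wide; open, the fingers measure 114 mm over their backs; the gripper's body (76 mm by 85 mm) begins 54 mm behind the grasp point. The pads swing forward as they close: fully open they stand 13 mm farther back than shut.
Start: joints at [64.784, 2.991, 80.254, -0, 96.75, -4.028], TCP at [0.19, 0.49, 0.405] pointing down, gripper open.
Joint ranges: [-166.34, 166.34], [-52.06, 124.39], [6.96, 135.62], [-60.46, 240.46], [14.63, 156.25], [-167.68, 167.68]. Speed limits (degrees/s): [147.25, 147.25, 172.46, 180, 180, 180].

INTERFACE

Orientations are given as [roll, pitch, yaw] about the fixed x, y, z axes, in that order (R = Rz(yaw) Ry(pitch) Rx(roll)).
In Python, from cell import env gives the robot as it stands.
- The arm moves only by the tool jog_arm, never from a script. Its argument "targets" is one flat list of numbers, 6 for each row, row after row: the shift along the tool's x, y, z in m, then the turn, a rotation vector about the tool's x, y, z in units of 6 degrees (1.0 is 6 degrees). In form: [dx, dy, dz, rx, ry, rz, dx, dy, dz, rx, ry, rz, ...]. A call has 1 to 10 rows; each row is the pose to reach, as a shift and turn from the pose commanded when the call began, along the tool's axes at that moment; what a row does not reach only later rows make up. A row lasts 1/8 s, in which the tool goes at most 62.5 mm and 10.7 degrees, less where a joint would pass 70% of its speed; a pose out of reach is approached as far as the arm can. A call with a gripper value outside its range is refused whole. "gripper" is the opening, from -1 (shut) to 1 (fully open), set as the call begins (left out, the last holds). The fingers move at their own pace and stop on an object; the grip force is fixed at half the most. Time passes only in rows, so rows that repeat a pose let the fingers close. It gives the time, the measured TCP pose, the force, the opening and the grip force at its end, in the units of the state.
- env.get_state(): the state, without advancing time (a new reading comes with each control period).
- env.read_camera(name): name is "scene" or "top"; returns the picture (400x640x3 uint8, red, green, blue); there is no depth.
- env.camera_info(name): a dict with "intrinsics" (3x3 intrinsics, pixels), "extrinsics" (4x4, takes a point from world to camera coordinates). Camera axes: x right, y down, z forward; pixel columns grow to the right and rows downward; lengths in m; the calibration is good to about 2 mm. A picture is of the moment at which its call begins. camera_info takes no time and is no camera call.
- env.job_done(): hands the job in; it is judged then, once.
Trained networks look in the newest picture that a camera, given by its name, has taken for a name from the list of things; names that differ only in an ending like _2 or _b are one class to them, and where a whole thing is asked for, a point or a joint stands for the part that bears it (a point fixed in the world has none). Each returns a list of dicts, best first, with "confidence" (0 to 1); they miss things now and then, are a little off and sometimes report something else, mostly with a low value. They report only what shows in the picture. A call takes as long as a camera call. They do not tell look-alikes from the thing itself.
- env.regions_of(camera, query): "mask" (400x640 bool, what is visible of it) and "at" ([column, row] in pixels, amid what is visible of it).
- env.tip_of(camera, query): "at" ([column, row] in pixels: a listed point, or the origin of a listed thing).
The state is a dict: "time": time; "joint_positions": joint angles; "qd": joint speeds; "joint_torque": joint torques, N m; "tool_pos": TCP position; "ee_rot": TCP orientation; "ft_force": force on the tool from outside, world axes, zero at the start; "ft_torque": the same for the moment, N m; "gripper_width": finger opening in m; "finger_force": force on a finger pad.
Only numpy, scipy, OpenCV 4.12 (cv2) and the standard library are available. Lean on these libraries where they do the work, as an engineer would, in place of code of your own. Each camera call takes 0.05 s, during which the arm holds its last target. There are 200 camera calls.

TASK

Set the drinks tray. Push all the loose square coasters flush against the tray's far raised edge in one tight row, the first one right into the corner where the two raised edges meet and each next one touching its neighbour. Scrub out the steel tumbler with the long brush, three times right down to the bottom and back up to the rim; return the brush upright to its holder, and only then stand the tumbler upright in the middle of the corner coaster, without ever tipping the tumbler over or disturbing the remote and the candle.

Things in the scene. Friction and masses are not known exactly. Their poses are not given: they have to be found in the camera images.
- tray: fixed woven tray, floor 320 mm (x) by 410 mm (y), 10 mm thick (its top 10 mm above the table). Only two sides have raised edges, 18 mm wide, their tops 26 mm above the tray floor: the far one (tray's +x side, along y) and the left one (tray's +y side, along x). The near and right sides are open. Origin: centre of its underside; turned a little about z
- corner (a point): the inner corner of the tray on its floor, where the inner faces of the two raised edges meet; axes as the tray's (far edge on the +x side, left edge on the +y side; the tray floor extends to -x and -y). A coaster fully home in the corner has its centre 45 mm from both edges, the next ones 90 mm further to -y each
- coaster_1: a square marble coaster, 90 x 90 mm and 12 mm thick, about 0.2 kg, lying flat on the tray floor; too wide to grip, so it is slid. Origin: centre of its underside; z up, x and y square to its edges. May be absent (None)
- coaster_2: a square marble coaster, 90 x 90 mm and 12 mm thick, about 0.2 kg, lying flat on the tray floor; too wide to grip, so it is slid. Origin: centre of its underside; z up, x and y square to its edges. May be absent (None)
- coaster_3: a square marble coaster, 90 x 90 mm and 12 mm thick, about 0.2 kg, lying flat on the tray floor; too wide to grip, so it is slid. Origin: centre of its underside; z up, x and y square to its edges. May be absent (None)
- tumbler: open stainless steel tumbler, 100 mm high, outer diameter 60 mm at the foot and 66 mm at the rim, wall 3 mm, inner floor 6 mm above its underside, 0.22 kg; stands upright on the table. Origin: centre of its underside, z up to the mouth
- holder: fixed white conical brush holder, 75 mm high, outer diameter 72 mm at the foot and 46 mm at the top, mouth 38 mm wide, inner floor 6 mm above the table. Origin: centre of its underside
- brush: long round brush, 205 mm, 70 g: dark bristle head 28 mm in diameter over the lowest 80 mm, then a wooden handle 18 mm in diameter up to the end. Origin: centre of the flat bristle tip; z runs along the brush towards the handle's end. It starts upright in the holder, tip on the holder's floor, and may lean a little
- remote: black remote control lying on the table, 170 x 45 x 18 mm, to be left alone. Origin: centre of its underside, x along its length
- candle: white candle jar, 64 mm in diameter, 55 mm high, to be left alone. Origin: centre of its underside
Not all that is in view belongs to the job. What is shaped like the coaster_1 but orange or turquoise is not meant.

How it is judged (in metres and radians):
On the way, in this order (a step that is already met when the one before it is completed fails the run):
1. the held brush reaches the bottom of the tumbler (z of brush in the frame of tumbler below 0.02 m and horizontal distance between brush and tumbler below 0.03 m and angle between tumbler's own z axis and vertical below 0.3 rad and contact force between the fingers and brush above 0.5 N), for 0.1 s.
2. it is drawn up to near the rim (z of brush in the frame of tumbler above 0.07 m and horizontal distance between brush and tumbler below 0.03 m and angle between tumbler's own z axis and vertical below 0.3 rad and contact force between the fingers and brush above 0.5 N), for 0.1 s.
3. the held brush reaches the bottom a second time (all of step 1), for 0.1 s.
4. it is drawn up a second time (all of step 2), for 0.1 s.
5. the held brush reaches the bottom a third time (all of step 3), for 0.1 s.
6. it is drawn up a third time (all of step 4), for 0.1 s.
7. the brush stands in its holder again (z of brush in the frame of holder between -0.005 and 0.016 m and horizontal distance between brush and holder below 0.012 m and angle between brush's own z axis and vertical below 0.3 rad and contact force between the fingers and brush below 0.1 N), for 0.1 s.
8. the tumbler stands on the place of the corner coaster (x of tumbler in the frame of corner between -0.058 and -0.032 m and y of tumbler in the frame of corner between -0.058 and -0.032 m and z of tumbler in the frame of corner between 0.008 and 0.016 m and angle between tumbler's own z axis and vertical below 0.06 rad and linear speed of tumbler below 0.01 m/s), for 0.1 s.
At the end, for the whole second after the job is handed in: Coasters flat, within 4 mm of the far edge, square (0.06 rad), in a gapless row from the corner (90 mm pitch; 4, 5.5, 7 mm along the row); tumbler upright, at rest, on the corner coaster within 13 mm of its middle along each edge; brush in its holder, tip at most 10 mm above its floor (all of step 8 and x of coaster_1 in the frame of corner between -0.049 and -0.041 m and z of coaster_1 in the frame of corner between -0.003 and 0.003 m and (angle between the x axis of coaster_1 and the x axis of tray, either way round below 0.06 rad or angle between the x axis of coaster_1 and the y axis of tray, either way round below 0.06 rad) and linear speed of each of coaster_1, coaster_2, coaster_3 below 0.01 m/s and (y of coaster_1 in the frame of corner between -0.049 and -0.041 m or y of coaster_1 in the frame of corner between -0.1405 and -0.1295 m or y of coaster_1 in the frame of corner between -0.232 and -0.218 m) and x of coaster_2 in the frame of corner between -0.049 and -0.041 m and z of coaster_2 in the frame of corner between -0.003 and 0.003 m and (angle between the x axis of coaster_2 and the x axis of tray, either way round below 0.06 rad or angle between the x axis of coaster_2 and the y axis of tray, either way round below 0.06 rad) and (y of coaster_2 in the frame of corner between -0.049 and -0.041 m or y of coaster_2 in the frame of corner between -0.1405 and -0.1295 m or y of coaster_2 in the frame of corner between -0.232 and -0.218 m) and x of coaster_3 in the frame of corner between -0.049 and -0.041 m and z of coaster_3 in the frame of corner between -0.003 and 0.003 m and (angle between the x axis of coaster_3 and the x axis of tray, either way round below 0.06 rad or angle between the x axis of coaster_3 and the y axis of tray, either way round below 0.06 rad) and (y of coaster_3 in the frame of corner between -0.049 and -0.041 m or y of coaster_3 in the frame of corner between -0.1405 and -0.1295 m or y of coaster_3 in the frame of corner between -0.232 and -0.218 m) and (y of coaster_1 in the frame of corner between -0.049 and -0.041 m or y of coaster_2 in the frame of corner between -0.049 and -0.041 m or y of coaster_3 in the frame of corner between -0.049 and -0.041 m) and (y of coaster_1 in the frame of corner between -0.1405 and -0.1295 m or y of coaster_2 in the frame of corner between -0.1405 and -0.1295 m or y of coaster_3 in the frame of corner between -0.1405 and -0.1295 m) and z of brush in the frame of holder between -0.005 and 0.016 m and horizontal distance between brush and holder below 0.012 m and angle between brush's own z axis and vertical below 0.3 rad and linear speed of brush below 0.02 m/s); the robot touches nothing.
It fails at once if the tumbler is tipped over (angle between tumbler's own z axis and vertical above 0.6 rad).
It fails at once if the remote is disturbed (moved over 30 mm) (distance of remote from where it was at the start of the episode above 0.03 m).
It fails at once if the candle is disturbed (moved over 30 mm) (distance of candle from where it was at the start of the episode above 0.03 m).
Of coaster_1, coaster_2, coaster_3 only 2 to 3 are there at a start; the rules pass over those that are not, and their reading is None.
At some moment in a run one of coaster_1, coaster_2, coaster_3 may be knocked a few centimetres aside while the robot is not near it.
It also fails if it takes over 210 s, if anything falls off the work surface, if the arm or the gripper's body presses on something with over 40 N, if the wrist force passes 120 N, or if a joint passes its speed limit or range.

## Working session

There is one attempt and no reset: what is moved stays moved. The work goes in short steps, Python scripts to look and compute and a tool call to move; the robot and the scene stay as the last step left them, time stands still between calls to the robot, and variables do not carry over. Pictures are saved under pics/ and viewed, at most 14 in all, crops included, and the job is handed in when it is done.

Besides the shell and the picture viewer there is one more tool, called after "Request:" as a command line: name --argument value ..., lists and objects as JSON in quotes. jog_arm: Moves the arm, as the interface text tells. Its arguments: {"type":"object","properties":{"targets":{"type":"array","items":{"type":"number"}},"gripper":{"type":"number"}},"required":["targets"]}

```bash
mkdir -p pics; ls
python3 - <<'E'
from cell import env
import cv2,numpy as np
np.set_printoptions(precision=3,suppress=True)
for c in ["scene","top"]:
    im=env.read_camera(c); cv2.imwrite(f"pics/{c}0.png",im[:,:,::-1])
    i=env.camera_info(c); print(c,i["intrinsics"],i["extrinsics"])
    for q in ["tray","corner","coaster_1","tumbler","holder","brush","remote","candle"]:
        for f in ("tip_of","regions_of"):
            try:
                r=getattr(env,f)(c,q); print(q,f,[(np.round(d["at"],1).tolist(),round(float(d["confidence"]),2), int(d["mask"].sum()) if "mask" in d else 0) for d in r])
            except Exception as e: print(q,f,e)
print(env.get_state())
E
```

```text
pics
scene [[445.021   0.    319.174]
 [  0.    445.021 204.711]
 [  0.      0.      1.   ]] [[-0.265  0.964 -0.016  0.119]
 [ 0.597  0.151 -0.788 -0.287]
 [-0.757 -0.218 -0.616  1.452]
 [ 0.     0.     0.     1.   ]]
tray tip_of [([314.3, 231.9], 0.79, 0)]
tray regions_of [([319.9, 246.8], 0.84, 14246)]
corner tip_of [([378.8, 293.4], 0.9, 0)]
corner regions_of [([319.1, 242.6], 0.95, 14173)]
coaster_1 tip_of [([416.6, 176.7], 0.89, 0), ([371.8, 231.5], 0.88, 0), ([259.6, 156.3], 0.85, 0), ([272.1, 200.9], 0.82, 0), ([313.7, 218.1], 0.6, 0)]
coaster_1 regions_of [([259.8, 153.8], 0.96, 596), ([313.1, 217.6], 0.91, 1110), ([269.4, 202.0], 0.87, 1010), ([367.6, 228.6], 0.81, 1226), ([416.0, 176.1], 0.56, 765)]
tumbler tip_of [([193.5, 180.1], 0.75, 0)]
tumbler regions_of [([190.2, 161.6], 0.83, 1128)]
holder tip_of [([457.3, 228.4], 0.73, 0)]
holder regions_of [([459.2, 217.8], 0.81, 913)]
brush tip_of []
brush regions_of [([471.3, 176.3], 0.91, 575)]
remote tip_of [([139.3, 221.5], 0.98, 0)]
remote regions_of [([135.4, 222.2], 0.83, 1199)]
candle tip_of [([478.0, 295.6], 0.89, 0)]
ca
[... 1004 characters left out ...]
0.0, 194.6], 0.74, 284), ([208.0, 204.5], 0.16, 411)]
remote tip_of [([448.4, 142.7], 0.59, 0), ([314.3, 173.1], 0.19, 0)]
remote regions_of []
candle tip_of [([191.0, 141.5], 0.77, 0)]
candle regions_of [([189.3, 135.9], 0.63, 542)]
{'time': 1.7, 'joint_positions': array([64.786,  2.991, 80.255,  0.   , 96.749, -4.03 ]), 'qd': array([-0.051,  0.02 , -0.123, -0.091, -0.127,  0.012]), 'joint_torque': array([ -0.   , -38.153, -36.031,  -0.   ,   0.   ,   0.   ]), 'tool_pos': array([0.19 , 0.49 , 0.405]), 'ee_rot': array([179.995,  -0.   , 158.816]), 'ft_force': array([ 0.459,  0.281, -0.284]), 'ft_torque': array([0.002, 0.017, 0.011]), 'finger_force': 0.0, 'gripper_width': 0.08553800834940768}
```

View pics/scene0.png

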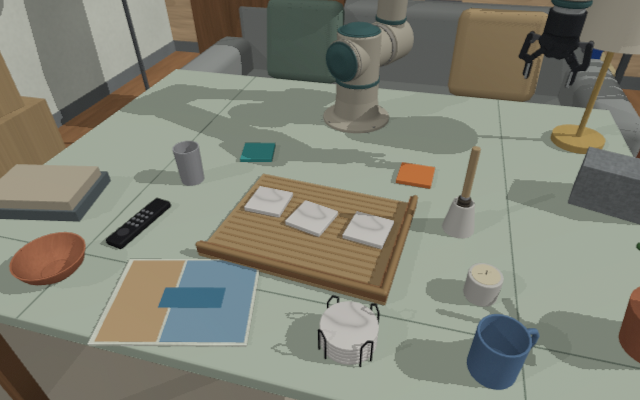

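View pics/top0.png

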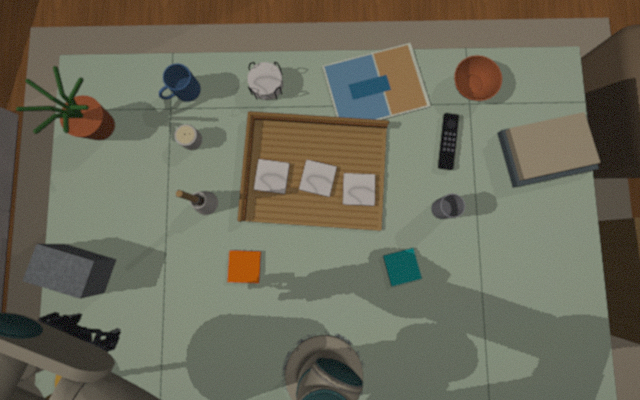

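```bash
cat > h.py <<'E'
from cell import env
import cv2,numpy as np
from scipy.spatial.transform import Rotation as R
np.set_printoptions(precision=4,suppress=True)
CI={c:(env.camera_info(c)["intrinsics"],env.camera_info(c)["extrinsics"]) for c in("scene","top")}
def proj(c,P):
    K,E=CI[c]; p=(np.atleast_2d(P)@E[:3,:3].T+E[:3,3])@K.T; return p[:,:2]/p[:,2:]
def ray(c,uv):
    K,E=CI[c]; uv=np.atleast_2d(uv); d=np.c_[uv,np.ones(len(uv))]@np.linalg.inv(K).T@E[:3,:3]; return -E[:3,:3].T@E[:3,3],d
def onz(c,uv,z):
    o,d=ray(c,uv); return o+d*((z-o[2])/d[:,2:])
def tri(us,ut):
    A=[];b=[]
    for c,u in(("scene",us),("top",ut)):
        o,d=ray(c,u); d=d[0]/np.linalg.norm(d[0]); M=np.eye(3)-np.outer(d,d); A.append(M); b.append(M@o)
    return np.linalg.lstsq(np.vstack(A),np.hstack(b),rcond=None)[0]
def ortho(im,c,z,x0,x1,y0,y1,s=1500):
    # rows: x decreasing, cols: y decreasing
    W,H=int((y1-y0)*s),int((x1-x0)*s)
    q=np.array([[x1,y1,z],[x1,y0,z],[x0,y0,z],[x0,y1,z]])
    M=cv2.getPerspectiveTransform(proj(c,q).astype(np.float32),np.float32([[0,0],[W,0],[W,H],[0,H]]))
    return cv2.warpPerspective(im,M,(W,H),flags=cv2.INTER_CUBIC)
def coasters(c,im):
    hsv=cv2.cvtColor(im,cv2.COLOR_RGB2HSV); out=[]
    for d in env.regions_of(c,"coaster_1"):
        m=d["mask"].astype(np.uint8); col=np.median(hsv[d["mask"]],0)
        P=onz(c,np.argwhere(m)[:,::-1],0.022)[:,:2]
        (cx,cy),wh,a=cv2.minAreaRect((P*1000).astype(np.float32))
        out.append((P.mean(0),cx,cy,wh,((a+45)%90)-45,col,d["confidence"]))
    return out
E
python3 - <<'E'
from h import *
for c in("scene","top"):
    im=env.read_camera(c)
    for o in coasters(c,im): print(c,o)
    for q,z in(("corner",.01),("tumbler",0),("holder",0),("remote",0),("candle",0),("tray",0)):
        for d in env.tip_of(c,q)[:1]: print(q,onz(c,d["at"],z)[0])
a=env.regions_of("scene","brush")[0]["mask"]
p=np.argwhere(a); print("brush scene top px",p[p[:,0]<p[:,0].min()+3].mean(0)[::-1])
b=env.regions_of("top","brush")
for d in b:
    p=np.argwhere(d["mask"])[:,::-1];print(d["confidence"],p.min(0),p.max(0), p[p[:,0]<p[:,0].min()+5].mean(0))
A=[ortho(env.read_camera("top"),"top",.01,.28,.66,-.26,.3,1000),ortho(env.read_camera("scene"),"scene",.01,.28,.66,-.26,.3,1000)]
v=np.vstack(A); 
cv2.imwrite("pics/ortho.png",cv2.resize(v,None,fx=.78,fy=.78)[:,:,::-1])
E
```

```text
scene (array([ 0.5224, -0.1054]), 520.3790893554688, -106.12246704101562, (94.47640991210938, 98.7811508178711), -1.9347076416015625, array([ 20.,   9., 184.]), 0.91)
scene (array([0.323 , 0.2223]), 320.627197265625, 222.3145751953125, (87.5800552368164, 102.6137466430664), -2.7713775634765625, array([ 12., 171., 185.]), 0.86)
scene (array([0.5637, 0.1435]), 562.0504150390625, 142.98089599609375, (93.09561157226562, 101.17958068847656), -7.9397735595703125, array([ 20.,  10., 184.]), 0.85)
scene (array([ 0.3168, -0.2142]), 314.8335266113281, -214.7911834716797, (107.34969329833984, 89.36508178710938), 13.171159744262695, array([ 89., 151., 104.]), 0.74)
scene (array([0.5556, 0.0128]), 554.9117431640625, 11.492000579833984, (96.28759765625, 99.23029327392578), -15.209297180175781, array([ 20.,  10., 184.]), 0.67)
corner [0.7258 0.1969 0.01  ]
tumbler [ 0.4556 -0.34    0.    ]
holder [0.4689 0.3348 0.    ]
remote [ 0.6489 -0.3838 -0.    ]
candle [0.6784 0.3807 0.    ]
tray [0.5773 0.0226 0.    ]
top (array([0.5556, 0.1411]), 556.2545776367188, 141.27621459960938, (95.04031372070312, 90.3267822265625), -8.661506652832031, array([ 14.,  18., 163.]), 0.84)
top (array([0.3002, 0.2194]), 300.776611328125, 219.2111358642578, (94.79866027832031, 90.04582214355469), 0.29071202874183655, array([ 14., 240., 172.]), 0.82)
top (array([ 0.2935, -0.224 ]), 294.1793212890625, -223.7297821044922, (92.69082641601562, 90.51435852050781), 13.44815444946289, array([ 89., 210.,  89.]), 0.8)
top (array([ 0.514 , -0.1084]), 514.4830322265625, -107.50834655761719, (91.80522918701172, 90.84784698486328), -3.984222412109375, array([ 14.,  18., 164.]), 0.77)
corner [0.7316 0.2087 0.01  ]
tumbler [ 0.4528 -0.3487  0.    ]
holder [0.4766 0.3319 0.    ]
candle [0.6659 0.3896 0.    ]
tray [0.5698 0.0248 0.    ]
brush scene top px [476.     147.1905]
0.63 [176 190] [204 204] [178.3448 193.    ]
```

View pics/ortho.png

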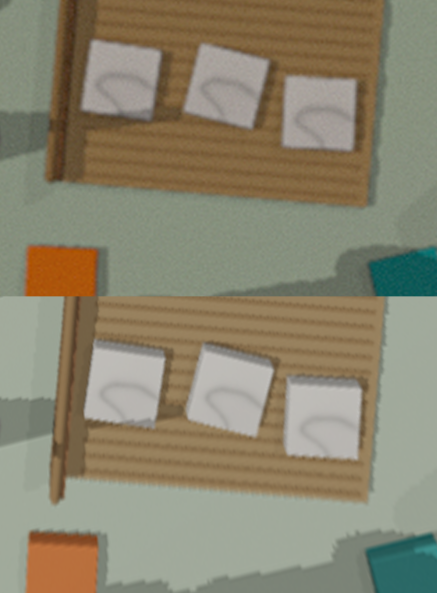

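```bash
cat > tray.py <<'E'
from h import *
from scipy.optimize import minimize
obs={}
for c in("scene","top"):
    im=env.read_camera(c); m=env.regions_of(c,"tray")[0]["mask"].astype(np.uint8)
    hsv=cv2.cvtColor(im,cv2.COLOR_RGB2HSV)
    br=((hsv[...,0]<24)&(hsv[...,1]>75)).astype(np.uint8)&cv2.dilate(m,np.ones((9,9)))
    k=cv2.findContours(br,cv2.RETR_EXTERNAL,cv2.CHAIN_APPROX_NONE)[0]; k=max(k,key=cv2.contourArea)
    f=np.zeros_like(m); cv2.drawContours(f,[k],-1,1,-1); obs[c]=f; print(c,f.sum(),m.sum())
def box(x0,x1,y0,y1,z0,z1): return np.array([[x,y,z] for x in(x0,x1) for y in(y0,y1) for z in(z0,z1)])
def render(c,p,e,S=4):
    B=[box(-.16,.16,-.205,.205,0,.01),box(.16-.018+e,.16+e,-.205,.205+e,0,.036),box(-.16,.16+e,.187+e,.205+e,0,.036)]
    im=np.zeros((400*S,640*S),np.uint8); r=R.from_euler("z",p[2]).as_matrix()
    for b in B:
        u=proj(c,b@r.T+[p[0],p[1],0]); h=cv2.convexHull(((u+.5)*S).astype(np.float32)); cv2.fillConvexPoly(im,h.astype(np.int32),1)
    return cv2.resize(im.astype(np.float32),(640,400),interpolation=cv2.INTER_AREA)
for e in(0,.018):
  for cs in(("scene","top"),("top",),("scene",)):
    f=lambda p:sum(np.abs(render(c,p,e)-obs[c]).sum() for c in cs)
    r=minimize(f,[.575,.024,-.08],method="Nelder-Mead",options=dict(initial_simplex=[[.575,.024,-.08],[.585,.024,-.08],[.575,.034,-.08],[.575,.024,-.04]],xatol=1e-4))
    x=r.x; ic=np.array([.16-.018+e,.187+e]); C=R.from_euler("z",x[2]).as_matrix()[:2,:2]@ic+x[:2]
    print(e,cs,x,np.degrees(x[2]),r.fun,"corner",C)
E
python3 tray.py
python3 - <<'E'
from h import *
im={c:env.read_camera(c) for c in("scene","top")}
for c in im:
    for o in coasters(c,im[c]):
        if o[5][1]<60: print(c,o[0],o[4])
us=np.array([476,147.]);print(tri(us,[178.3,193]))
E
```

```text
scene 17511 14434
top 15599 12719
0 ('scene', 'top') [ 0.57    0.0194 -0.0848] -4.858880605267447 860.0625 corner [0.7273 0.1937]
0 ('top',) [ 0.5708  0.0205 -0.085 ] -4.869837336600807 265.0625 corner [0.7282 0.1948]
0 ('scene',) [ 0.5687  0.0179 -0.0869] -4.976647729546445 547.875 corner [0.7264 0.1919]
0.018 ('scene', 'top') [ 0.5498  0.0055 -0.0811] -4.644187146045729 3873.1875 corner [0.7258 0.1969]
0.018 ('top',) [ 0.5686  0.008  -0.0757] -4.338757788762662 1830.4375 corner [0.7436 0.2004]
0.018 ('scene',) [ 0.5487  0.0024 -0.0877] -5.025717011570715 1887.5625 corner [0.726  0.1926]
scene [0.5553 0.0111] -13.5767822265625
scene [ 0.5214 -0.1054] -3.1697311401367188
scene [0.5631 0.1437] -8.393241882324219
top [0.5483 0.0094] -14.41693115234375
top [ 0.5143 -0.1087] -3.75787353515625
top [0.5555 0.1419] -9.095207214355469
[0.4829 0.336  0.212 ]
```

Request:
jog_arm --targets '[-0.327,-0.039,0,0,0,11.47,-0.327,-0.039,0,0,0,11.47,-0.327,-0.039,0,0,0,11.47,-0.327,-0.039,0,0,0,11.47,-0.327,-0.039,0,0,0,11.47,-0.327,-0.039,0,0,0,11.47,-0.327,-0.039,0,0,0,11.47,-0.327,-0.039,0,0,0,11.47,-0.327,-0.039,0,0,0,11.47]' --gripper 1

```text
time: 4.22
tool_pos: [0.4803, 0.3352, 0.4048]
ee_rot: [180.0, -0.0, 90.1]
ft_force: [-0.4, -0.6, 0.2]
gripper_width: 0.0851
finger_force: 0.0
```

Request:
jog_arm --targets '[0,0,0.03,0,0,0,0,0,0.055,0,0,0,0,0,0.08,0,0,0,0,0,0.08,0,0,0]'

```text
time: 4.72
tool_pos: [0.4799, 0.335, 0.3227]
ee_rot: [-179.8, 0.1, 90.1]
ft_force: [-0.1, 0.6, 0.2]
gripper_width: 0.0856
finger_force: 0.0
```

Request:
jog_arm --targets '[0,0,0,0,0,0,0,0,0,0,0,0,0,0,0,0,0,0,0,0,0,0,0,0,0,0,0,0,0,0,0,0,0,0,0,0,0,0,0,0,0,0]' --gripper -1

```text
time: 5.6
tool_pos: [0.4807, 0.335, 0.3254]
ee_rot: [179.9, -0.0, 90.0]
ft_force: [1.6, -0.2, 4.7]
gripper_width: 0.0168
finger_force: 58.5
```

Request:
jog_arm --targets '[0,0,-0.04,0,0,0,0,0,-0.08,0,0,0,0,0,-0.12,0,0,0,0,0,-0.16,0,0,0,0,0,-0.16,0,0,0,0,0,-0.16,0,0,0]'

```text
time: 6.35
tool_pos: [0.4807, 0.3351, 0.4829]
ee_rot: [-179.9, 0.1, 90.0]
ft_force: [0.2, 0.4, -1.0]
gripper_width: 0.0167
finger_force: 58.7
```

Run:
```python
from h import *
s=env.get_state(); print(s["tool_pos"],s["ee_rot"],s["gripper_width"])
im={c:env.read_camera(c) for c in CI}
for c in CI:
    for q in("brush","holder","tumbler"):
        print(c,q,[(d["at"],round(d["confidence"],2)) for d in env.tip_of(c,q)],[(d["at"],d["mask"].sum()) for d in env.regions_of(c,q)])
t=s["tool_pos"]
for c in CI:
    print(c,"expected tip px",proj(c,[t[0],t[1],t[2]-.155-.165]),"holder mouth",proj(c,[.473,.333,.075]), "tumbler rim",proj(c,[.454,-.345,.1]))
a=im["scene"][60:260,400:560]; b=im["top"][140:270,120:300]
v=np.hstack([cv2.resize(a,(400,500)),cv2.resize(b,(400,500)) if 0 else cv2.resize(b,None,fx=2.2,fy=2.2)[:500,:396].copy() if 0 else cv2.copyMakeBorder(cv2.resize(b,(396,286)),0,214,0,0,cv2.BORDER_CONSTANT)])
cv2.imwrite("pics/b1.png",v[:,:,::-1])
```

```text
[0.4807 0.3351 0.4829] [-179.8572    0.0801   89.997 ] 0.016655546863571166
scene brush [([474.2, 168.3], 0.86)] [([479.4, 138.2], np.int64(826))]
scene holder [([457.4, 224.3], 0.85), ([378.3, 291.2], 0.39)] [([459.7, 216.1], np.int64(1108))]
scene tumbler [] [([190.4, 163.9], np.int64(1124))]
top brush [([185.5, 196.7], 0.65)] []
top holder [([205.7, 203.9], 0.73), ([355.5, 190.0], 0.49)] [([207.1, 202.8], np.int64(543))]
top tumbler [([441.8, 208.5], 0.86)] [([451.3, 205.0], np.int64(664))]
scene expected tip px [[471.1509 167.0288]] holder mouth [[462.3829 198.6958]] tumbler rim [[186.2689 146.5717]]
top expected tip px [[186.4972 196.4859]] holder mouth [[198.7349 203.2941]] tumbler rim [[451.8316 205.4116]]
```

View pics/b1.png

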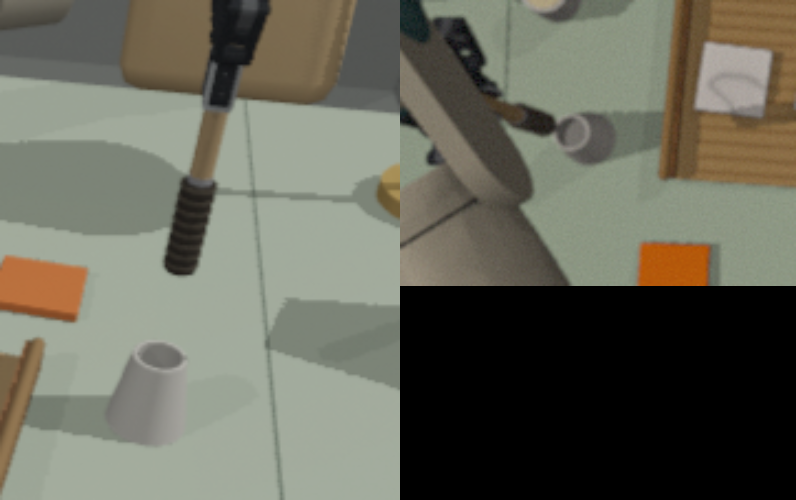

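```bash
cat > cone.py <<'E'
from h import *
from scipy.optimize import minimize
def fit(q,r0,r1,h,x0,cams=("scene","top")):
    th=np.linspace(0,2*np.pi,40)[:-1]; ob={}
    for c in cams:
        g=env.regions_of(c,q)
        if g: ob[c]=g[0]["mask"]
    def rend(c,p,S=8):
        P=np.vstack([np.c_[p[0]+r*np.cos(th),p[1]+r*np.sin(th),0*th+z+p[2]] for r,z in((r0,0),(r1,h))])
        im=np.zeros((400*S,640*S),np.uint8); cv2.fillConvexPoly(im,cv2.convexHull(((proj(c,P)+.5)*S).astype(np.float32)).astype(np.int32),1)
        return cv2.resize(im.astype(np.float32),(640,400),interpolation=cv2.INTER_AREA)
    z=x0[2]; res=[]
    for cs in (list(ob),)+tuple([c] for c in ob):
        f=lambda p:sum(np.abs(rend(c,[p[0],p[1],z])-ob[c]).sum() for c in cs)
        r=minimize(f,x0[:2],method="Nelder-Mead",options=dict(initial_simplex=[x0[:2],[x0[0]+.01,x0[1]],[x0[0],x0[1]+.01]],xatol=1e-4)); print(q,cs,r.x,r.fun)
E
python3 - <<'E'
from cone import *
for c in CI: env.read_camera(c)
fit("tumbler",.03,.033,.1,[.454,-.345,0]); fit("holder",.036,.023,.075,[.473,.333,0])
fit("candle",.032,.032,.055,[.672,.385,0])
print(tri([464,202.8],[199.5,200]), tri([472.4,166],[186,196.7]))
E
```

```text
tumbler ['scene', 'top'] [ 0.4546 -0.3476] 96.375
tumbler ['scene'] [ 0.4533 -0.348 ] 42.046875
tumbler ['top'] [ 0.4557 -0.3484] 37.078125
holder ['scene', 'top'] [0.4838 0.336 ] 86.703125
holder ['scene'] [0.4823 0.3361] 35.703125
holder ['top'] [0.4848 0.3359] 39.890625
candle ['scene', 'top'] [0.6733 0.3823] 169.09375
candle ['scene'] [0.6703 0.383 ] 124.40625
candle ['top'] [0.674  0.3825] 31.5625
[0.4824 0.335  0.0706] [0.4798 0.3364 0.1649]
```

Request:
jog_arm --targets '[-0.683,-0.026,0,0,0,0,-0.683,-0.026,0,0,0,0,-0.683,-0.026,0,0,0,0,-0.683,-0.026,0,0,0,0,-0.683,-0.026,0,0,0,0,-0.683,-0.026,0,0,0,0,-0.683,-0.026,0,0,0,0,-0.683,-0.026,0,0,0,0,-0.683,-0.026,0,0,0,0,-0.683,-0.026,0,0,0,0]'

```text
time: 8.7
tool_pos: [0.4561, -0.2916, 0.4849]
ee_rot: [180.0, 0.0, 90.0]
ft_force: [1.3, 0.6, -0.8]
gripper_width: 0.0167
finger_force: 58.7
```

Request:
jog_arm --targets '[-0.058,0,0,0,0,0,-0.058,0,0,0,0,0,-0.058,0,0,0,0,0,-0.058,0,0,0,0,0]'

```text
time: 9.2
tool_pos: [0.4569, -0.3463, 0.4854]
ee_rot: [179.9, 0.0, 90.1]
ft_force: [0.1, -0.1, -0.6]
gripper_width: 0.0167
finger_force: 58.7
```

Request:
jog_arm --targets '[0,-0.002,0.05,0,0,0,0,-0.002,0.09,0,0,0,0,-0.002,0.13,0,0,0,0,-0.002,0.153,0,0,0,0,-0.002,0.153,0,0,0,0,-0.002,0.153,0,0,0,0,-0.002,0.153,0,0,0]'

```text
time: 10.07
tool_pos: [0.4549, -0.3475, 0.3336]
ee_rot: [179.9, 0.1, 90.0]
ft_force: [0.6, -0.4, -1.4]
gripper_width: 0.0167
finger_force: 58.8
```

Request:
jog_arm --targets '[0,0,-0.04,0,0,0,0,0,-0.073,0,0,0,0,0,-0.073,0,0,0,0,0,-0.073,0,0,0,0,0,-0.073,0,0,0,0,0,-0.035,0,0,0,0,0,0.002,0,0,0,0,0,0.002,0,0,0,0,0,0.002,0,0,0,0,0,0.002,0,0,0]'

```text
time: 11.32
tool_pos: [0.4548, -0.3477, 0.3312]
ee_rot: [179.9, 0.1, 90.0]
ft_force: [0.6, 0.5, -0.8]
gripper_width: 0.0169
finger_force: 59.0
```

Request:
jog_arm --targets '[0,0,-0.04,0,0,0,0,0,-0.075,0,0,0,0,0,-0.075,0,0,0,0,0,-0.075,0,0,0,0,0,-0.075,0,0,0,0,0,-0.035,0,0,0,0,0,0,0,0,0,0,0,0,0,0,0,0,0,0,0,0,0,0,0,0,0,0,0]'

```text
time: 12.58
tool_pos: [0.4549, -0.3477, 0.3314]
ee_rot: [179.9, 0.1, 90.0]
ft_force: [0.3, -0.2, 0.2]
gripper_width: 0.0166
finger_force: 59.3
```

Request:
jog_arm --targets '[0,0,-0.04,0,0,0,0,0,-0.075,0,0,0,0,0,-0.075,0,0,0,0,0,-0.075,0,0,0,0,0,-0.075,0,0,0,0,0,-0.12,0,0,0,0,0,-0.155,0,0,0,0,0,-0.155,0,0,0]'

```text
time: 13.58
tool_pos: [0.4545, -0.3475, 0.4873]
ee_rot: [179.8, 0.2, 90.0]
ft_force: [0.6, 0.2, -1.1]
gripper_width: 0.0166
finger_force: 59.3
```

Request:
jog_arm --targets '[0.683,0.03,0,0,0,0,0.683,0.03,0,0,0,0,0.683,0.03,0,0,0,0,0.683,0.03,0,0,0,0,0.683,0.03,0,0,0,0,0.683,0.03,0,0,0,0,0.683,0.03,0,0,0,0,0.683,0.03,0,0,0,0,0.683,0.03,0,0,0,0,0.683,0.03,0,0,0,0]'

```text
time: 14.82
tool_pos: [0.482, 0.279, 0.4825]
ee_rot: [-179.8, 0.1, 90.0]
ft_force: [1.6, -0.0, -0.3]
gripper_width: 0.0167
finger_force: 59.4
```

Request:
jog_arm --targets '[0.058,0,0,0,0,0,0.058,0,0,0,0,0,0.058,0,0,0,0,0,0.058,0,0,0,0,0]'

```text
time: 15.32
tool_pos: [0.4825, 0.3336, 0.4845]
ee_rot: [-180.0, 0.0, 89.9]
ft_force: [-0.2, -0.7, -1.1]
gripper_width: 0.0166
finger_force: 59.4
```

Run:
```python
from h import *
s=env.get_state(); t=s["tool_pos"]; print(t,s["ee_rot"])
S=env.read_camera("scene");T=env.read_camera("top")
print(env.tip_of("scene","brush")[:1],env.tip_of("top","brush")[:1])
p=[t[0],t[1],t[2]-.319]
print(proj("scene",p),proj("top",p))
```

```text
[0.4825 0.3336 0.4845] [-179.9913    0.0153   89.8944]
[{'at': [472.1, 165.5], 'confidence': 0.9}] [{'at': [184.8, 193.4], 'confidence': 0.78}]
[[470.6556 166.311 ]] [[186.7249 195.6253]]
```

Request:
jog_arm --targets '[0.001,0.001,0.04,0,0,0,0.001,0.001,0.07,0,0,0,0.001,0.001,0.09,0,0,0,0.001,0.001,0.105,0,0,0,0.001,0.001,0.12,0,0,0,0.001,0.001,0.12,0,0,0]'

```text
time: 16.27
tool_pos: [0.4831, 0.3357, 0.3636]
ee_rot: [-179.9, 0.1, 90.0]
ft_force: [-0.2, -0.1, -0.8]
gripper_width: 0.0168
finger_force: 59.4
```

Free of contact; lower the rest, then release and rise.

Request:
jog_arm --targets '[0,0,0.02,0,0,0,0,0,0.037,0,0,0,0,0,0.037,0,0,0,0,0,0.037,0,0,0]'

```text
time: 16.77
tool_pos: [0.4833, 0.3359, 0.3286]
ee_rot: [179.9, -0.0, 90.0]
ft_force: [0.3, 0.3, -0.5]
gripper_width: 0.0167
finger_force: 59.4
```

Request:
jog_arm --targets '[0,0,0,0,0,0,0,0,0,0,0,0,0,0,0,0,0,0,0,0,0,0,0,0,0,0,0,0,0,0,0,0,0,0,0,0]' --gripper 1

```text
time: 17.52
tool_pos: [0.4832, 0.3358, 0.3277]
ee_rot: [180.0, -0.0, 90.0]
ft_force: [-0.1, -0.7, 0.2]
gripper_width: 0.0852
finger_force: 0.0
```

Request:
jog_arm --targets '[0,0,-0.03,0,0,0,0,0,-0.07,0,0,0,0,0,-0.11,0,0,0,0,0,-0.11,0,0,0]'

```text
time: 18.02
tool_pos: [0.483, 0.3358, 0.4421]
ee_rot: [179.6, -0.2, 90.0]
ft_force: [0.5, 0.2, 0.8]
gripper_width: 0.0854
finger_force: 0.0
```

```bash
cat > look.py <<'E'
from h import *
# tray frame: corner at C, yaw
C=np.array([.7278,.194]); Y=np.radians(-4.9); Rt=np.array([[np.cos(Y),-np.sin(Y)],[np.sin(Y),np.cos(Y)]])
def cor(p): return (np.asarray(p)[:2]-C)@Rt
if __name__=="__main__":
    s=env.get_state(); print(s["time"],s["tool_pos"],s["ee_rot"])
    for c in("top","scene"):
        im=env.read_camera(c)
        for o in coasters(c,im):
            if o[5][1]<60: print(c,o[0],"corner frame mm",cor(o[0])*1000,"ang rel tray",o[4]+4.9)
E
python3 look.py
python3 - <<'E'
from h import *
im=env.read_camera("scene"); cv2.imwrite("pics/s2.png",im[:,:,::-1])
a=env.regions_of("scene","brush")[0]["mask"]; p=np.argwhere(a); print(p[p[:,0]<p[:,0].min()+3].mean(0)[::-1],proj("scene",[.4835,.336,.211]),proj("scene",[.4835,.336,.221]))
E
```

```text
18.025 [0.483  0.3358 0.4421] [179.6241  -0.2318  89.9938]
top [0.5493 0.009 ] corner frame mm [-162.0167 -199.5851] ang rel tray -9.524140930175781
top [0.5322 0.1646] corner frame mm [-192.3551  -46.0363] ang rel tray 0.27464904785156286
top [ 0.5141 -0.1086] corner frame mm [-187.0241 -319.7456] ang rel tray 3.5922302246093754
scene [ 0.5211 -0.1057] corner frame mm [-180.3677 -316.3044] ang rel tray 1.7761978149414066
scene [0.5547 0.0109] corner frame mm [-156.8276 -197.2317] ang rel tray -8.978738403320312
scene [0.5391 0.1648] corner frame mm [-185.5426  -45.1747] ang rel tray 0.3784622192382816
[475.6842 147.2105] [[476.3401 147.4855]] [[477.364  143.0875]]
```

View pics/s2.png

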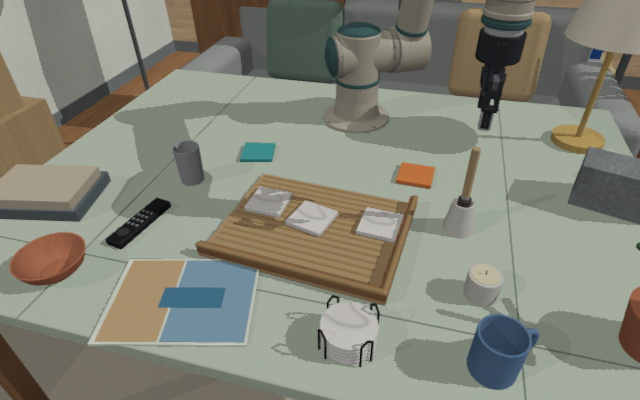

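Request:
jog_arm --targets '[-0.164,-0.021,0,0,0,-14.18,-0.164,-0.021,0,0,0,-14.18,-0.164,-0.021,0,0,0,-14.18,-0.164,-0.021,0.06,0,0,-14.18,-0.164,-0.021,0.12,0,0,-14.18,-0.164,-0.021,0.18,0,0,-14.18,-0.164,-0.021,0.18,0,0,-14.18,-0.164,-0.021,0.18,0,0,-14.18,-0.164,-0.021,0.18,0,0,-14.18,-0.164,-0.021,0.18,0,0,-14.18]' --gripper -0.06

```text
time: 19.58
tool_pos: [0.4621, 0.1718, 0.2575]
ee_rot: [180.0, -0.0, 174.9]
ft_force: [-0.2, -0.5, -0.5]
gripper_width: 0.0401
finger_force: 0.0
```

Request:
jog_arm --targets '[0,0,0.04,0,0,0,0,0,0.06,0,0,0,0,0,0.0725,0,0,0,0,0,0.0725,0,0,0,0,0,0.0725,0,0,0]'

```text
time: 20.2
tool_pos: [0.4626, 0.172, 0.1862]
ee_rot: [180.0, 0.1, 175.0]
ft_force: [-0.7, -0.5, -0.3]
gripper_width: 0.0403
finger_force: 0.0
```

Request:
jog_arm --targets '[-0.015,0,0.001,0,0,0,-0.03,0,0.001,0,0,0,-0.047,0,0.001,0,0,0,-0.064,0,0.001,0,0,0,-0.081,0,0.001,0,0,0,-0.098,0,0.001,0,0,0,-0.115,0,0.001,0,0,0,-0.13,0,0.001,0,0,0,-0.142,0,0.001,0,0,0,-0.145,0,0.001,0,0,0]'

```text
time: 21.45
tool_pos: [0.6072, 0.1594, 0.1852]
ee_rot: [180.0, 0.1, 175.0]
ft_force: [-1.6, -0.3, 1.7]
gripper_width: 0.0401
finger_force: 1.1
```

```bash
python3 look.py
python3 - <<'E'
from look import *
s=env.get_state(); print(cor(s["tool_pos"]),s["ft_force"])
im=env.read_camera("scene"); cv2.imwrite("pics/s3.png",cv2.resize(im[130:310,190:430],None,fx=3,fy=3)[:,:,::-1])
E
```

```text
21.45 [0.6072 0.1594 0.1852] [179.9692   0.0595 175.0446]
top [0.5491 0.009 ] corner frame mm [-162.245  -199.6218] ang rel tray -10.156098937988281
top [ 0.5129 -0.1094] corner frame mm [-188.2128 -320.6806] ang rel tray 3.003286743164063
scene [0.6691 0.1538] corner frame mm [-55.039  -45.0533] ang rel tray -0.0024734497070308947
scene [0.5551 0.0118] corner frame mm [-156.4627 -196.2818] ang rel tray -9.619119262695312
scene [ 0.521  -0.1057] corner frame mm [-180.4287 -316.2356] ang rel tray 1.9834121704101566
[-0.1179 -0.0448] [-0.2277 -0.3115  0.1531]
```

View pics/s3.png

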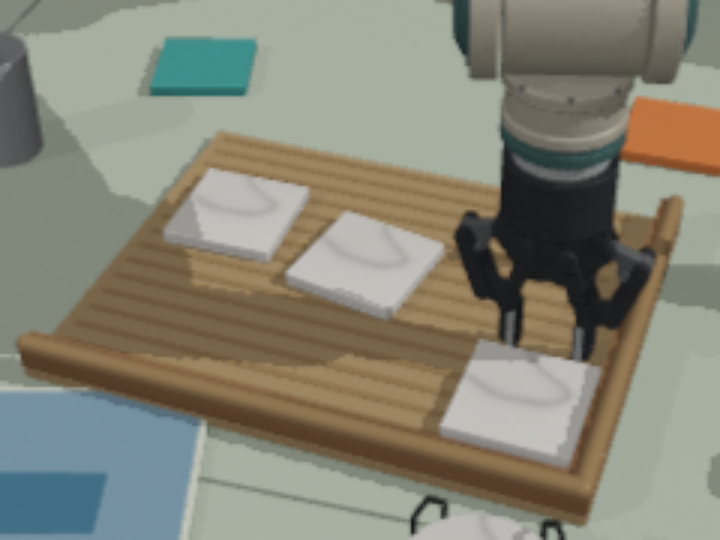

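Request:
jog_arm --targets '[-0.006,0,0,0,0,0,-0.011,0,0,0,0,0,-0.015,0,0,0,0,0,-0.017,0,0,0,0,0,-0.017,0,0,0,0,0]'

```text
time: 22.32
tool_pos: [0.6235, 0.158, 0.1842]
ee_rot: [-180.0, -0.0, 175.1]
ft_force: [-4.1, -0.4, 2.7]
gripper_width: 0.0399
finger_force: 2.0
```

Request:
jog_arm --targets '[-0.001,0,0,0,0,0,-0.002,0,0,0,0,0,-0.002,0,0,0,0,0]'

```text
time: 22.7
tool_pos: [0.6245, 0.158, 0.1841]
ee_rot: [-180.0, -0.3, 175.1]
ft_force: [-13.8, 0.0, 8.9]
gripper_width: 0.0404
finger_force: 7.2
```

Request:
jog_arm --targets '[0.012,0,0,0,0,0,0.02,0,-0.04,0,0,0,0.05,-0.05,-0.05,0,0,0,0.09,-0.1,-0.05,0,0,0,0.137,-0.155,-0.05,0,0,0,0.137,-0.155,-0.05,0,0,0,0.137,-0.155,-0.02,0,0,0,0.137,-0.155,0,0,0,0,0.137,-0.155,0,0,0,0]'

```text
time: 23.82
tool_pos: [0.4762, 0.0154, 0.1837]
ee_rot: [180.0, -0.0, 175.1]
ft_force: [0.6, -0.2, 0.1]
gripper_width: 0.0402
finger_force: 0.0
```

Request:
jog_arm --targets '[-0.01,0,0,0,0,0,-0.02,0,0,0,0,0,-0.035,0,0,0,0,0,-0.05,0,0,0,0,0,-0.067,0,0,0,0,0,-0.084,0,0,0,0,0,-0.1,0,0,0,0,0,-0.115,0,0,0,0,0,-0.125,0,0,0,0,0,-0.125,0,0,0,0,0]'

```text
time: 25.08
tool_pos: [0.601, 0.0043, 0.1843]
ee_rot: [180.0, 0.1, 175.1]
ft_force: [-0.1, -0.2, -0.3]
gripper_width: 0.0404
finger_force: 0.0
```

```bash
python3 look.py
python3 - <<'E'
from look import *
s=env.get_state(); print(cor(s["tool_pos"]),s["ft_force"])
E
```

```text
25.075 [0.601  0.0043 0.1843] [179.9941   0.0587 175.0723]
top [0.6792 0.1513] corner frame mm [-44.7304 -46.7223] ang rel tray -0.5303741455078121
top [ 0.5138 -0.111 ] corner frame mm [-187.1755 -322.1838] ang rel tray 0.8356155395507816
scene [ 0.5292 -0.1192] corner frame mm [-171.1361 -329.006 ] ang rel tray 2.2239212036132816
scene [0.6607 0.0095] corner frame mm [ -51.0488 -189.5178] ang rel tray -0.2369705200195309
scene [0.6768 0.1528] corner frame mm [-47.3324 -45.4048] ang rel tray -0.2019821166992184
[-0.1111 -0.1998] [-0.8528 -0.8544 -0.458 ]
```

Request:
jog_arm --targets '[-0.005,0,0,0,0,0,-0.009,0,0,0,0,0,-0.012,0,0,0,0,0,-0.013,0,0,0,0,0,-0.013,0,0,0,0,0]'

```text
time: 25.9
tool_pos: [0.6119, 0.0034, 0.1841]
ee_rot: [-180.0, -0.5, 175.1]
ft_force: [-17.0, 1.1, 10.8]
gripper_width: 0.0404
finger_force: 9.0
```

Request:
jog_arm --targets '[0.012,0,0,0,0,0,0.02,0,-0.04,0,0,0,0.06,-0.04,-0.05,0,0,0,0.11,-0.08,-0.05,0,0,0,0.156,-0.121,-0.05,0,0,0,0.156,-0.121,-0.05,0,0,0,0.156,-0.121,-0.02,0,0,0,0.156,-0.121,0,0,0,0,0.156,-0.121,0,0,0,0]'

```text
time: 27.02
tool_pos: [0.448, -0.1036, 0.1838]
ee_rot: [180.0, -0.0, 175.1]
ft_force: [0.4, 0.2, 0.8]
gripper_width: 0.0403
finger_force: 0.0
```

Request:
jog_arm --targets '[-0.012,0,0,0,0,0,-0.025,0,0,0,0,0,-0.042,0,0,0,0,0,-0.059,0,0,0,0,0,-0.076,0,0,0,0,0,-0.093,0,0,0,0,0,-0.11,0,0,0,0,0,-0.126,0,0,0,0,0,-0.139,0,0,0,0,0,-0.147,0,0,0,0,0]'

```text
time: 28.28
tool_pos: [0.5951, -0.1164, 0.1849]
ee_rot: [-180.0, 0.0, 175.1]
ft_force: [-2.5, -0.1, 0.5]
gripper_width: 0.0399
finger_force: 1.0
```

Request:
jog_arm --targets '[-0.004,0,0,0,0,0,-0.007,0,0,0,0,0,-0.009,0,0,0,0,0,-0.009,0,0,0,0,0]'

```text
time: 28.78
tool_pos: [0.6016, -0.1172, 0.1842]
ee_rot: [180.0, -0.4, 175.1]
ft_force: [-15.6, 1.3, 10.3]
gripper_width: 0.0402
finger_force: 8.0
```

```bash
python3 look.py
python3 - <<'E'
from look import *
s=env.get_state(); print(cor(s["tool_pos"]),s["ft_force"])
E
```

```text
28.775 [ 0.6016 -0.1172  0.1842] [179.9747  -0.4005 175.0705]
top [0.6671 0.006 ] corner frame mm [ -44.4501 -192.4615] ang rel tray -0.009629821777343395
top [0.6788 0.1505] corner frame mm [-45.1282 -47.5305] ang rel tray 0.09703674316406286
scene [0.677  0.1527] corner frame mm [-47.0976 -45.4882] ang rel tray -0.025491333007812145
scene [ 0.6525 -0.1173] corner frame mm [ -48.4065 -316.5835] ang rel tray 0.5548004150390629
scene [0.6654 0.0089] corner frame mm [ -46.3961 -189.7734] ang rel tray 0.6229843139648441
[-0.0992 -0.3209] [-15.084    1.8163  10.0969]
```

Request:
jog_arm --targets '[0.012,0,0,0,0,0,0.012,0,-0.04,0,0,0,-0.052,-0.067,-0.07,0,0,15,-0.052,-0.067,-0.07,0,0,15,-0.052,-0.067,-0.07,0,0,15,-0.052,-0.067,-0.07,0,0,15,-0.052,-0.067,-0.07,0,0,15,-0.052,-0.067,-0.07,0,0,15,-0.052,-0.067,-0.07,0,0,15,-0.052,-0.067,-0.07,0,0,15]'

```text
time: 30.22
tool_pos: [0.6489, -0.1885, 0.2543]
ee_rot: [180.0, 0.0, 88.8]
ft_force: [-0.3, 0.1, 0.0]
gripper_width: 0.0403
finger_force: 0.0
```

Request:
jog_arm --targets '[0,0,0,0,0,1.5,0,0,0,0,0,1.5,0,0,0,0,0,1.5]'

```text
time: 30.6
tool_pos: [0.6489, -0.1885, 0.2542]
ee_rot: [180.0, -0.0, 80.3]
ft_force: [-0.3, -0.2, 0.6]
gripper_width: 0.0401
finger_force: 0.0
```

Run:
```python
from look import *
s=env.get_state(); print(cor(s["tool_pos"]),s["ft_force"],s["tool_pos"],s["ee_rot"],s["joint_positions"])
```

```text
[-0.0459 -0.3879] [-0.2965 -0.2145  0.566 ] [ 0.6489 -0.1885  0.2542] [179.9811  -0.0035  80.2991] [-19.3328  32.2047  62.1736   0.0066  85.6037  -9.6324]
```

Request:
jog_arm --targets '[0,0,0.03,0,0,-0.8,0,0,0.055,0,0,-0.8,0,0,0.07,0,0,-0.8,0,0,0.07,0,0,-0.8]'

```text
time: 31.1
tool_pos: [0.649, -0.1886, 0.184]
ee_rot: [180.0, -0.0, 85.0]
ft_force: [0.2, -0.3, -0.3]
gripper_width: 0.0403
finger_force: 0.0
```

Request:
jog_arm --targets '[0.012,0,0,0,0,0,0.024,0,0,0,0,0,0.036,0,0,0,0,0,0.048,0,0,0,0,0,0.06,0,0,0,0,0,0.072,0,0,0,0,0,0.082,0,0,0,0,0,0.09,0,0,0,0,0,0.097,0,0,0,0,0,0.1,0,0,0,0,0]'

```text
time: 32.35
tool_pos: [0.6578, -0.0885, 0.1842]
ee_rot: [180.0, -0.0, 84.9]
ft_force: [-1.5, -4.4, 3.2]
gripper_width: 0.0405
finger_force: 2.4
```

```bash
python3 look.py
python3 - <<'E'
from look import *
s=env.get_state(); print(cor(s["tool_pos"]),s["ft_force"])
E
```

```text
32.35 [ 0.6578 -0.0885  0.1842] [179.9926  -0.0077  84.9424]
top [0.6719 0.0564] corner frame mm [ -43.8932 -141.8823] ang rel tray -0.5410018920898434
top [ 0.6733 -0.0159] corner frame mm [ -36.3437 -213.7772] ang rel tray 4.1056884765625
top [0.6783 0.1507] corner frame mm [-45.6647 -47.3742] ang rel tray 1.166990661621094
top [ 0.4605 -0.3626] corner frame mm [-218.828  -577.3838] ang rel tray 4.007177734375
scene [ 0.6612 -0.032 ] corner frame mm [ -47.0745 -230.8618] ang rel tray 0.6002944946289066
scene [0.6684 0.0595] corner frame mm [ -47.7165 -139.0607] ang rel tray 2.480741882324219
scene [0.6781 0.153 ] corner frame mm [-46.0443 -45.1375] ang rel tray 0.1951431274414066
[-0.0457 -0.2875] [-0.7357 -1.1949  0.0995]
```

Request:
jog_arm --targets '[0.003,0,0,0,0,0,0.005,0,0,0,0,0,0.007,0,0,0,0,0,0.007,0,0,0,0,0]'

```text
time: 33.05
tool_pos: [0.6582, -0.0819, 0.1838]
ee_rot: [-180.0, -0.0, 84.9]
ft_force: [-1.7, -2.2, -1.6]
gripper_width: 0.0401
finger_force: 1.5
```

Request:
jog_arm --targets '[0.002,0,0,0,0,0,0.003,0,0,0,0,0,0.003,0,0,0,0,0]'

```text
time: 33.42
tool_pos: [0.6583, -0.081, 0.184]
ee_rot: [-180.0, 0.2, 84.9]
ft_force: [-2.8, -12.7, -2.0]
gripper_width: 0.0403
finger_force: 6.2
```

Request:
jog_arm --targets '[0.0008,0,0,0,0,0,0.0008,0,0,0,0,0,-0.012,0,0,0,0,0,-0.02,0,-0.05,0,0,0,-0.08,-0.05,-0.11,0,0,0,-0.14,-0.1,-0.17,0,0,0,-0.2,-0.15,-0.18,0,0,0,-0.24,-0.2,-0.18,0,0,0,-0.24,-0.2,-0.18,0,0,0,-0.24,-0.2,-0.18,0,0,0]' --gripper -0.06

```text
time: 34.67
tool_pos: [0.4362, -0.3019, 0.3659]
ee_rot: [179.8, 0.0, 84.8]
ft_force: [-0.4, 0.7, -0.3]
gripper_width: 0.04
finger_force: 0.0
```

```bash
python3 look.py; python3 tray.py | grep "^0 "
python3 - <<'E'
from cone import *
im=env.read_camera("top"); env.read_camera("scene")
fit("tumbler",.03,.033,.1,[.454,-.348,0])
cv2.imwrite("pics/t4.png",ortho(im,"top",.022,.5,.78,-.2,.25,1700)[:,:,::-1])
E
```

```text
34.675 [ 0.4362 -0.3019  0.3659] [179.8341   0.0395  84.7705]
top [ 0.6636 -0.027 ] corner frame mm [ -45.0901 -225.7257] ang rel tray 0.1012405395507816
top [0.6717 0.0629] corner frame mm [ -44.7081 -135.4323] ang rel tray 0.1891464233398441
top [0.6799 0.1515] corner frame mm [-44.0914 -46.4643] ang rel tray 0.46579589843750036
scene [0.6692 0.0649] corner frame mm [ -47.3964 -133.6004] ang rel tray 0.5843490600585941
scene [0.6763 0.1527] corner frame mm [-47.7619 -45.5825] ang rel tray -0.7183776855468746
scene [ 0.6615 -0.0245] corner frame mm [ -47.3863 -223.3324] ang rel tray -0.021401977539062145
scene [0.4818 0.3364] corner frame mm [-257.2307  120.8812] ang rel tray -0.8302627563476559
0 ('scene', 'top') [ 0.5689  0.0197 -0.0865] -4.954725455212614 872.25 corner [0.7266 0.1937]
0 ('top',) [ 0.5711  0.0208 -0.0833] -4.772144791792241 271.1875 corner [0.7281 0.1954]
0 ('scene',) [ 0.5686  0.0185 -0.0875] -5.01613016065167 556.4375 corner [0.7264 0.1923]
tumbler ['scene', 'top'] [ 0.455 -0.347] 653.109375
tumbler ['scene'] [ 0.4536 -0.348 ] 36.375
tumbler ['top'] [ 0.4678 -0.2894] 561.515625
```

View pics/t4.png

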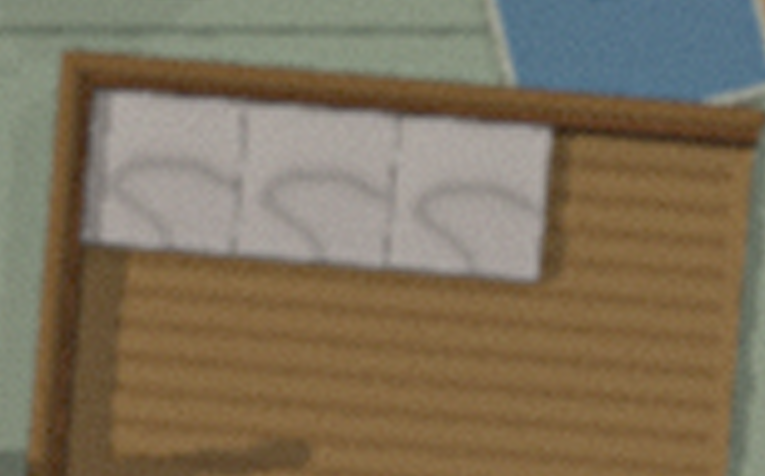

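Request:
jog_arm --targets '[-0.0442,0.0224,0,0,0,0,-0.0442,0.0224,0,0,0,0,-0.0442,0.0224,0,0,0,0,-0.0442,0.0224,0,0,0,0,-0.0442,0.0224,0.02,0,0,0]' --gripper 1

```text
time: 35.9
tool_pos: [0.4567, -0.3458, 0.3464]
ee_rot: [179.8, 0.2, 85.0]
ft_force: [0.8, -0.5, -0.0]
gripper_width: 0.0855
finger_force: 0.0
```

Request:
jog_arm --targets '[-0.002,-0.002,0.03,0,0,0,-0.002,-0.002,0.06,0,0,0,-0.002,-0.002,0.09,0,0,0,-0.002,-0.002,0.11,0,0,0,-0.002,-0.002,0.121,0,0,0,-0.002,-0.002,0.121,0,0,0]'

```text
time: 36.65
tool_pos: [0.4544, -0.3478, 0.2231]
ee_rot: [-180.0, -0.0, 84.9]
ft_force: [-0.5, 0.3, 0.8]
gripper_width: 0.0853
finger_force: 0.0
```

Request:
jog_arm --targets '[0,0,0,0,0,0,0,0,0,0,0,0,0,0,0,0,0,0,0,0,0,0,0,0,0,0,0,0,0,0,0,0,0,0,0,0]' --gripper -0.1

```text
time: 37.4
tool_pos: [0.4547, -0.3485, 0.2251]
ee_rot: [179.9, 0.1, 84.9]
ft_force: [-1.7, 0.1, 6.2]
gripper_width: 0.0651
finger_force: 66.6
```

Request:
jog_arm --targets '[0,0,-0.02,0,0,0,0,0,-0.06,0,0,0,0,0,-0.1,0,0,0,0,0,-0.12,0,0,0,0,0,-0.12,0,0,0]'

```text
time: 38.02
tool_pos: [0.4545, -0.3483, 0.3451]
ee_rot: [179.8, 0.1, 84.9]
ft_force: [0.1, 0.4, -2.8]
gripper_width: 0.0652
finger_force: 67.0
```

Request:
jog_arm --targets '[0.052,0.018,0,0,0,0,0.104,0.036,0,0,0,0,0.16,0.055,0,0,0,0,0.215,0.074,0,0,0,0,0.27,0.093,0,0,0,0,0.325,0.112,0,0,0,0,0.38,0.131,0,0,0,0,0.435,0.15,0,0,0,0,0.485,0.167,0,0,0,0,0.5195,0.179,0,0,0,0]'

```text
time: 39.28
tool_pos: [0.679, 0.1559, 0.3405]
ee_rot: [-179.8, 0.0, 85.0]
ft_force: [-0.6, -0.6, -1.8]
gripper_width: 0.0647
finger_force: 67.1
```

Request:
jog_arm --targets '[0,0,0,0,0,0,0,0,0.03,0,0,0,0,0,0.06,0,0,0,0,0,0.06,0,0,0]'

```text
time: 39.78
tool_pos: [0.6778, 0.1525, 0.2784]
ee_rot: [-179.5, 0.1, 84.9]
ft_force: [-0.0, -0.1, -2.2]
gripper_width: 0.0648
finger_force: 67.4
```

```bash
python3 look.py
python3 - <<'E'
from cone import *
from look import cor
s=env.get_state(); print(cor(s["tool_pos"]))
a=env.read_camera("scene"); b=env.read_camera("top")
fit("tumbler",.03,.033,.1,[.679,.153,.062])
v=np.hstack([cv2.resize(a[180:320,300:440],(400,400)),cv2.resize(b[90:190,220:320],(400,400))]); cv2.imwrite("pics/p5.png",v[:,:,::-1])
E
```

```text
39.775 [0.6778 0.1525 0.2784] [-179.5304    0.1304   84.8762]
top [ 0.665  -0.0273] corner frame mm [ -43.6383 -225.8871] ang rel tray 0.055876159667969105
top [0.6724 0.0617] corner frame mm [ -43.8893 -136.5406] ang rel tray 0.5133728027343754
top [0.4825 0.3286] corner frame mm [-255.8558  113.1874] ang rel tray 3.986753845214844
scene [ 0.6616 -0.0249] corner frame mm [ -47.2325 -223.7858] ang rel tray -0.5977035522460934
scene [0.6859 0.1551] corner frame mm [-38.3761 -42.3729] ang rel tray 0.4645217895507816
[-0.0452 -0.0448]
tumbler ['scene'] [0.6808 0.1545] 788.875
tumbler ['scene'] [0.6808 0.1545] 788.875
```

View pics/p5.png

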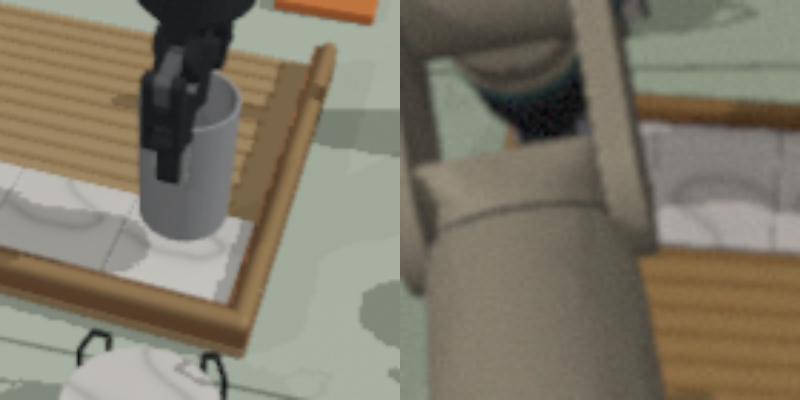

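Request:
jog_arm --targets '[0,0,0.012,0,0,0,0,0,0.022,0,0,0,0,0,0.029,0,0,0,0,0,0.029,0,0,0,0,0,0.029,0,0,0]'

```text
time: 40.8
tool_pos: [0.6787, 0.1535, 0.2546]
ee_rot: [180.0, -0.0, 84.9]
ft_force: [0.2, 0.6, -1.9]
gripper_width: 0.0649
finger_force: 67.4
```

Request:
jog_arm --targets '[0,0,0.003,0,0,0,0,0,0.006,0,0,0,0,0,0.007,0,0,0,0,0,0.007,0,0,0]'

```text
time: 41.3
tool_pos: [0.6786, 0.1535, 0.2472]
ee_rot: [180.0, -0.0, 84.9]
ft_force: [-0.3, -0.6, -0.6]
gripper_width: 0.0649
finger_force: 67.5
```

Nearly touching; one millimetre lower, then release and rise.

Request:
jog_arm --targets '[0,0,0.0005,0,0,0,0,0,0.001,0,0,0,0,0,0.001,0,0,0]'

```text
time: 41.68
tool_pos: [0.6787, 0.1536, 0.2472]
ee_rot: [180.0, -0.0, 84.9]
ft_force: [-4.9, -0.5, 5.5]
gripper_width: 0.0648
finger_force: 67.8
```

Request:
jog_arm --targets '[0,0,0,0,0,0,0,0,0,0,0,0,0,0,0,0,0,0,0,0,0,0,0,0,0,0,0,0,0,0,0,0,0,0,0,0]' --gripper 1

```text
time: 42.42
tool_pos: [0.6787, 0.1535, 0.2462]
ee_rot: [180.0, -0.0, 84.9]
ft_force: [-0.4, 0.1, -0.9]
gripper_width: 0.0855
finger_force: 0.0
```

Request:
jog_arm --targets '[0,0,-0.02,0,0,0,0,0,-0.05,0,0,0,0,0,-0.1,0,0,0,0,0,-0.14,0,0,0,-0.06,-0.06,-0.14,0,0,0,-0.12,-0.12,-0.14,0,0,0,-0.18,-0.16,-0.14,0,0,0,-0.24,-0.2,-0.14,0,0,0,-0.28,-0.24,-0.14,0,0,0,-0.28,-0.24,-0.14,0,0,0]'

```text
time: 43.68
tool_pos: [0.413, -0.1053, 0.388]
ee_rot: [179.8, 0.1, 84.9]
ft_force: [0.2, -0.8, 0.8]
gripper_width: 0.085
finger_force: 0.0
```

```bash
python3 look.py
python3 - <<'E'
from cone import *
from look import cor
a=env.read_camera("scene"); b=env.read_camera("top")
fit("tumbler",.03,.033,.1,[.679,.153,.022]); fit("holder",.036,.023,.075,[.4835,.336,0])
m=env.regions_of("scene","brush")[0]["mask"]; p=np.argwhere(m); print(p[p[:,0]<p[:,0].min()+3].mean(0)[::-1],proj("scene",[.4835,.336,.211]))
cv2.imwrite("pics/f6.png",a[:,:,::-1])
E
```

```text
43.675 [ 0.413  -0.1053  0.388 ] [179.833    0.0505  84.9258]
top [0.6724 0.0637] corner frame mm [ -44.0303 -134.5151] ang rel tray -0.009629821777343395
top [0.6645 0.1443] corner frame mm [-58.8208 -54.9658] ang rel tray 1.293333435058594
top [ 0.6635 -0.027 ] corner frame mm [ -45.169  -225.6367] ang rel tray -0.8864990234374996
scene [0.6881 0.1538] corner frame mm [-36.1606 -43.4465] ang rel tray 0.6569198608398441
scene [ 0.6613 -0.0244] corner frame mm [ -47.6475 -223.2881] ang rel tray -0.7907196044921871
scene [0.6694 0.0637] corner frame mm [ -47.0805 -134.8492] ang rel tray -0.3169723510742184
tumbler ['scene', 'top'] [0.6785 0.1545] 161.078125
tumbler ['scene'] [0.6777 0.1543] 82.40625
tumbler ['top'] [0.679  0.1542] 74.578125
holder ['scene', 'top'] [0.4838 0.3354] 335.421875
holder ['scene'] [0.4833 0.3357] 175.9375
holder ['top'] [0.4838 0.3347] 155.953125
[476.3043 148.1304] [[476.3401 147.4855]]
```

View pics/f6.png

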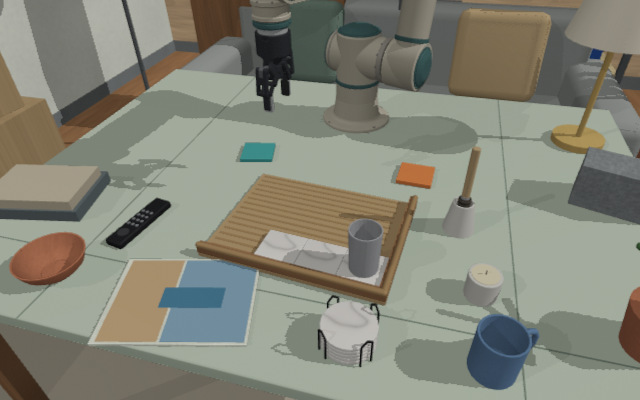

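The picture shows the row tight along the far edge, and the tumbler upright on the corner coaster at about (365, 250). The brush is in its holder, with its handle end at (476, 148).

```bash
python3 -c "
from cell import env
print(env.job_done())"
```

```text
the job is handed in; nothing more can be done
None
```

The job is handed in at about 44 s on the robot clock; no verdict came back, but the last pictures show the coasters in a tight row from the corner, the tumbler upright in the middle of the corner coaster after three scrubs, and the brush back in its holder.

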